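Load a label roll into the bench unwinder and close its side guide

ROBOT

A 6-joint arm with a two-finger parallel gripper is mounted at the origin on a cart in front of the work surface, level with it; the furniture and walls round the work are solid. World frame = base frame: x ahead of the robot, y to its left, z up, the work surface at z = 0. Lengths are in mm, angles in degrees, forces in N, time in s.
With the tool pointing down it reaches from about 350 to 850 mm from the base axis. Payload 8.1 kg.
Tool frame: the origin (TCP) lies midway between the tips of the shut fingers; the grasp point (between the pads) lies 19 mm behind it (r.pinch_z is the distance from the TCP to the grasp point, in mm); z points along the fingers, y is the line along which they close (so a half turn about z gives the same grasp; the last joint's range is limited). The gripper opens to 85 mm and grips with 20 to 120 N. Pads are 22 mm wide; open, the fingers measure 114 mm over their backs; the gripper's body (76 mm by 85 mm) begins 54 mm behind the grasp point. The pads swing forward as they close: fully open they stand 13 mm farther back than shut.
Start: joints at [-75.653, 7.471, 85.268, -0, 87.261, -4.893], TCP at [197.735, -566.486, 231.292] pointing down, gripper open.
Joint ranges: [-169.43, 169.43], [-51.17, 129.36], [1.28, 143.12], [-76.62, 256.62], [0, 156.53], [-152.29, 152.29]. Speed limits (degrees/s): [136.94, 136.94, 159.86, 180, 180, 180].

INTERFACE

Orientations are given as [roll, pitch, yaw] about the fixed x, y, z axes, in that order (R = Rz(yaw) Ry(pitch) Rx(roll)).
In Python, from bench import r gives the robot as it stands.
- The arm moves only by the shell command python3 -m jog 'ROWS' [OPENING] [FORCE]. ROWS is JSON, one flat list of numbers, 6 for each row, row after row: the shift along the tool's x, y, z in m, then the turn, a rotation vector about the tool's x, y, z in rad. A call has 1 to 8 rows; each row is the pose to reach, as a shift and turn from the pose commanded when the call began, along the tool's axes at that moment; what a row does not reach only later rows make up. A row lasts 1/8 s, in which the tool goes at most 62.5 mm and 10.7 degrees, less where a joint would pass 70% of its speed; a pose out of reach is approached as far as the arm can. A call with a gripper value outside its range is refused whole. OPENING is the opening, from -1 (shut) to 1 (fully open), set as the call begins (- or left out, the last holds). The fingers move at their own pace and stop on an object; FORCE is the grip in N (left out, the last holds). Time passes only in rows, so rows that repeat a pose let the fingers close. It gives the time, the measured TCP pose, the force, the opening and the grip force at its end, in the units of the state.
- r.sense(): the state, without advancing time (a new reading comes with each control period).
- r.snapshot(name): name is "scene" or "top" or "wrist"; returns a dict with "pixels" (400x640x3 uint8, red, green, blue), "range_z" (400x640 float32, mm along the optical axis (not along the pixel's ray), 0 where there is no reading), "K" (3x3 intrinsics, pixels), "rvec" (rotation vector, rad) and "tvec" (3), from world to camera coordinates, as OpenCV has them. Camera axes: x right, y down, z forward; pixel columns grow to the right and rows downward; lengths in mm; the calibration is good to about 2 mm. A picture is of the moment at which its call begins.
- r.hand_in(): hands the job in; it is judged then, once.
Trained networks look in a picture, given as the dict that the camera call returned (one of the last four; its "shot" number tells which), for a name from the list of things; names that differ only in an ending like _2 or _b are one class to them, and where a whole thing is asked for, a point or a joint stands for the part that bears it (a point fixed in the world has none). Each returns a list of dicts, best first, with "score" (0 to 1); they miss things now and then, are a little off and sometimes report something else, mostly with a low value. They report only what shows in the picture. A call takes as long as a camera call.
- r.look_for(picture, target): "bbox" ([left, top, right, bottom] in pixels, round what is visible of it).
- r.outline_of(picture, target): "region" (400x640 bool, what is visible of it) and "bbox" ([left, top, right, bottom] in pixels, round what is visible of it).
The state is a dict: "time": time; "joint_pos": joint angles; "qd": joint speeds; "joint_efforts": joint torques, N m; "tool_pos": TCP position; "tcp_rot": TCP orientation; "ft_force": force on the tool from outside, world axes, zero at the start; "wrist_torque": the same for the moment, N m; "finger_gap": finger opening in mm; "grip_force": force on a finger pad.
Only numpy, scipy, OpenCV 4.12 (cv2) and the standard library are available. Lean on these libraries where they do the work, as an engineer would, in place of code of your own. Each camera call takes 0.05 s, during which the arm holds its last target. There are 200 camera calls.

TASK

Load the unwinder with the wide label roll: lift the roll up and off its peg on the rack and gently set it down on the unwinder's two rods, between the plates. Then slide the side guide along by its black knob until the roll is held snugly between the guide and the fixed end plate, touching both. Leave the narrow roll hanging on its peg.

Things in the scene. Friction and masses are not known exactly. Their poses are not given: they have to be found in the camera images.
- wide_roll: white paper label roll with a brown card core: 100 mm diameter, 50 mm wide, core hole 40 mm, about 0.3 kg; hangs on one of the two pegs. Origin at its centre, its x axis along the roll's axis (level, along the peg at the start). Can be pinched from above across its 50 mm width, in the 30 mm of paper above the peg.
- narrow_roll: like the wide roll but 80 mm diameter and 28 mm wide, core hole 40 mm; hangs on the other peg. Origin at its centre, x along its axis. Stays where it is.
- rack: fixed rack, grey base 150 x 310 x 9 mm; origin under its centre, z up. Two level pegs of 12 mm steel rod at y = +75 and -75 mm, rod axis 125 mm high, from uprights at x = +55 mm to free ends at x = -106 mm (roughly towards the robot); the last 15 mm turn up, tip 143 mm high. A hanging roll must rise 13 to 27 mm (aim at 20) for the tip to pass through its core as it moves to the rack's -x.
- unwinder: fixed, grey base 150 (x) x 250 (y) x 10 mm; origin under its centre, z up. Two 16 mm rods along y at x = +32, -32 mm, axis 24 mm high. Fixed end plate at the +y end: 90 mm wide, 83 mm high, inner face at y = +105 mm. Rods end at y = -117 mm; a thin bar at x = +66 mm is 38 mm high. The wide roll lying on both rods has its centre at x = 0, z = 72 mm; against the end plate, at y = +80 mm.
- guide (a joint): sliding side guide on the rods. Value = clear gap (m) between the guide's face and the fixed end plate: 0.135 fully open, smaller as it slides towards the end plate (unwinder's +y). It slides stiffly (about 3 N) and stays where it is left. A plate like the end plate (90 mm wide, 83 mm high) on a block 88 x 60 mm, 36 mm high, behind it.
- guide_knob (a point): centre of the guide's upright black knob, 28 mm diameter, 34 mm high (from 68 to 102 mm above the bench), standing 42 mm behind the guide's face (on the side away from the end plate). Best pinched from above with the fingers closing along the unwinder's x.

How it is judged:
By the outcome, as a careful person would: the job done as asked, in the order asked, and still so for the second after the job is handed in, with the robot touching nothing.
It also fails if it takes over 61 s, if anything falls off the work surface, if the arm or the gripper's body presses on something with over 40 N, if the wrist force passes 120 N, or if a joint passes its speed limit or range.

## Working session

There is one attempt and no reset: what is moved stays moved. The work goes in short steps, Python scripts to look and compute and a shell command to move; the robot and the scene stay as the last step left them, time stands still between calls to the robot, and variables do not carry over. Pictures are saved under pics/ and viewed, at most 10 in all, crops included, and the job is handed in when it is done.

```bash
ls; mkdir -p pics; cat > h.py <<'E'
import numpy as np, cv2
from bench import r
from scipy.spatial.transform import Rotation as R
def pts(s,mask=None):
    z=s["range_z"].astype(float); v,u=np.nonzero((z>0)&(mask if mask is not None else True))
    K=s["K"]; d=z[v,u]
    c=np.c_[(u-K[0,2])/K[0,0]*d,(v-K[1,2])/K[1,1]*d,d]
    M=cv2.Rodrigues(np.array(s["rvec"],float))[0]
    return (c-np.array(s["tvec"]).ravel())@M
def save(s,n): cv2.imwrite("pics/"+n+".png",cv2.cvtColor(s["pixels"],cv2.COLOR_RGB2BGR))
E
python3 - <<'E'
from h import *
for c in ("top","scene"):
    s=r.snapshot(c); save(s,c+"0"); np.savez(c+"0.npz",p=s["range_z"])
    for t in ("wide_roll","narrow_roll","rack","unwinder","guide","guide_knob"):
        for o in r.outline_of(s,t)[:2]:
            P=pts(s,o["region"])
            print(c,t,round(o["score"],2),np.round(o["bbox"]),len(P),*(np.round(np.percentile(P,[2,50,98],axis=0)) if len(P) else []))
print(r.sense())
E
```

```text
pics
top wide_roll 0.96 [208. 157. 250. 185.] 930 [583. 260.  76.] [606. 300. 149.] [642. 351. 164.]
top narrow_roll 0.94 [271. 158. 297. 174.] 450 [608. 121.  80.] [622. 156. 139.] [644. 195. 153.]
top rack 0.67 [209. 141. 321. 212.] 3836 [541.  84.   3.] [611. 218.   9.] [716. 370. 132.]
top unwinder 0.97 [369. 167. 469. 239.] 4563 [ 459. -330.    5.] [ 539. -212.   13.] [623. -90.  95.]
top guide 0.65 [422. 184. 452. 217.] 796 [ 510. -296.   15.] [ 551. -262.   38.] [ 598. -226.  103.]
top guide_knob 0.81 [422. 180. 454. 218.] 765 [ 509. -295.   23.] [ 549. -262.   38.] [ 598. -227.  103.]
scene narrow_roll 0.58 [364. 140. 400. 181.] 806 [ 506. -300.    8.] [ 548. -239.   49.] [ 589. -226.  100.]
scene narrow_roll 0.56 [247. 197. 279. 233.] 870 [608. 124.  78.] [618. 172. 126.] [638. 197. 150.]
scene rack 0.78 [170. 203. 304. 346.] 7385 [535.  84.   4.] [606. 276.   7.] [698. 386. 130.]
scene unwinder 0.78 [339. 138. 411. 216.] 3443 [ 456. -331.    6.] [ 531. -202.   25.] [624. -85.  88.]
scene unwinder 0.62 [363. 136. 399. 180.] 816 [ 507. -295.    9.] [ 550. -239.   49.] [ 590. 
[... 209 characters left out ...]
. -224.   99.]
{'time': 0.7, 'joint_pos': array([-7.56531407e+01,  7.46971234e+00,  8.52662605e+01, -1.20390760e-03,
        8.72609885e+01, -4.89363361e+00]), 'qd': array([-0.04458418, -0.00215389, -0.01942139,  0.05524152, -0.00923741,
       -0.08269833]), 'joint_efforts': array([-1.86596750e-03, -5.69146228e+01, -5.00752723e+01, -3.88597391e-04,
        1.08814620e-03,  3.38888981e-05]), 'tool_pos': array([ 197.73345643, -566.50253612,  231.32216527]), 'tcp_rot': array([1.79997075e+02, 1.45736930e-03, 1.92405504e+01]), 'ft_force': array([ 0.04263759,  0.13127626, -0.19010718]), 'wrist_torque': array([0.02124569, 0.01789531, 0.04311309]), 'grip_force': 0.0, 'finger_gap': 85.0641946542076}
```

```bash
python3 - <<'E'
from h import *
s=r.snapshot("top")
im=cv2.cvtColor(s["pixels"],cv2.COLOR_RGB2BGR)[120:260,180:490]
cv2.imwrite("pics/topc.png",cv2.resize(im,(775,350),interpolation=cv2.INTER_CUBIC))
P=pts(s)
def box(m,n):
    q=P[m].astype(np.float32); print(n,len(q),cv2.minAreaRect(q[:,:2].copy()),q[:,2].mean())
    return q
x,y,z=P.T
box((z>5.5)&(z<14)&(y>40)&(y<420)&(x>450)&(x<760),"rackbase")
box((z>5.5)&(z<14)&(y<-50)&(y>-370)&(x>430)&(x<660),"unwbase")
o=r.outline_of(s,"wide_roll")[0]; W=pts(s,o["region"]); T=W[W[:,2]>145]; print("wide",cv2.minAreaRect(T[:,:2].astype(np.float32)),W[:,2].max())
o=r.outline_of(s,"narrow_roll")[0]; W=pts(s,o["region"]); T=W[W[:,2]>137]; print("narrow",cv2.minAreaRect(T[:,:2].astype(np.float32)),W[:,2].max())
K=P[(z>92)&(y<-150)&(x>450)&(x<640)&(y>-340)&(z<115)]; print("knob",cv2.minEnclosingCircle(K[:,:2].astype(np.float32)),np.median(K,0),len(K))
G=P[(z>74)&(z<91)&(y<-50)&(y>-340)&(x>450)&(x<640)]; l=G[:,1]<-190
for g in(G[l],G[~l]): print("plate",cv2.minAreaRect(g[:,:2].astype(np.float32)),len(g))
E
```

```text
rackbase 3237 ((604.8905029296875, 230.03541564941406), (308.3092041015625, 380.2265930175781), 0.16096603870391846) 9.035326
unwbase 2379 ((542.246337890625, -207.3801727294922), (223.32984924316406, 312.6419982910156), 1.2950751781463623) 9.711359
wide ((613.5427856445312, 306.66986083984375), (51.894798278808594, 78.31108856201172), 9.576801300048828) 167.4221941029658
narrow ((627.5506591796875, 158.96188354492188), (30.2413272857666, 64.27765655517578), 10.710902214050293) 156.46977373315733
knob ((557.7772827148438, -273.61981201171875), 14.949040412902832) [ 555.7030574  -273.46559837  101.02160154] 95
plate ((556.2506713867188, -249.45111083984375), (48.986141204833984, 48.17784118652344), 27.904726028442383) 63
plate ((513.0601806640625, -107.0449447631836), (52.79840087890625, 4.797982692718506), 14.68919563293457) 38
```

View pics/topc.png

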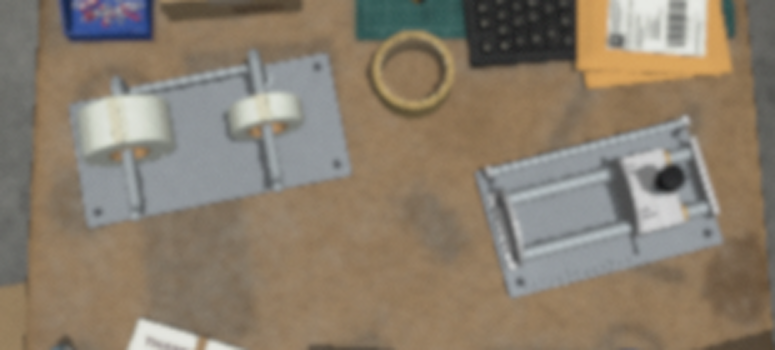

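View pics/scene0.png

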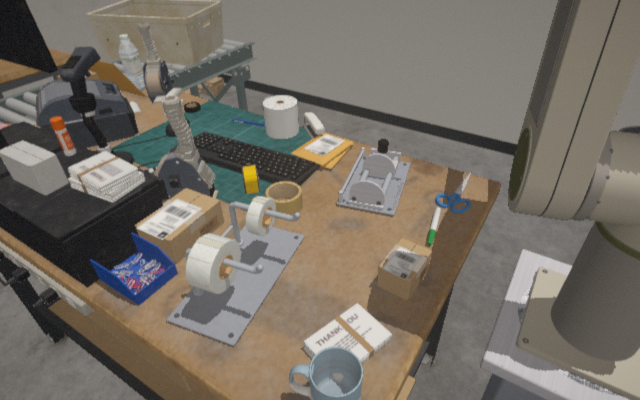

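```bash
cat >> h.py <<'E'
def base(s,t,dims,zlo,zhi):
    o=r.outline_of(s,t)[0]; reg=cv2.dilate(o["region"].astype(np.uint8),np.ones((5,5)))>0
    P=pts(s,reg); P=P[(P[:,2]>zlo)&(P[:,2]<zhi)]
    return P
E
python3 - <<'E'
from h import *
from scipy.optimize import minimize
def fit(P,dims,x0):
    q=P[:,:2]
    # robust: max count inside a rect slightly bigger minus area-coverage; minimise soft outside distance with edge percentiles
    best=None
    for a in np.radians(np.arange(-5,30,.25)):
        c,s_=np.cos(a),np.sin(a); L=q@np.array([[c,-s_],[s_,c]])
        lo,hi=np.percentile(L,[.7,99.3],axis=0); A=np.prod(hi-lo)
        if best is None or A<best[0]: best=(A,np.degrees(a),np.array([[c,-s_],[s_,c]])@((lo+hi)/2),hi-lo)
    return best
for cam in("top","scene"):
    s=r.snapshot(cam)
    for t,d,z in(("rack",(150,310),9),("unwinder",(150,250),10)):
        P=base(s,t,d,z-3,z+3); print(cam,t,len(P),fit(P,d,0))
    x,y,z=(P:=pts(s)).T
    # plate tops (z~83) & rods & pegs
    for n,m in(("guideplate",(z>60)&(z<90)&(y<-180)&(y>-250)&(x>470)&(x<620)),("endplate",(z>40)&(z<90)&(y<-60)&(y>-160)&(x>440)&(x<600)),("rods",(z>26)&(z<34)&(y<-125)&(y>-215)&(x>450)&(x<620)),("peg1",(z>118)&(z<134)&(y>200)&(y<330)&(x>480)&(x<590)),("peg2",(z>118)&(z<134)&(y>100)&(y<200)&(x>480)&(x<605))):
        q=P[m]
        if len(q)<5: print(n,len(q)); continue
        c=q.mean(0); w,V=np.linalg.eigh(np.cov(q[:,:2].T)); v=V[:,1]
        print(cam,n,len(q),c.round(1),"dir",np.degrees(np.arctan2(v[1],v[0])).round(1),np.sqrt(w).round(1),q.min(0).round(),q.max(0).round())
    K=P[(z>70)&(z<106)&(y<-255)&(y>-300)&(x>530)&(x<580)]; print("knob",cv2.minEnclosingCircle(K[:,:2].astype(np.float32)),len(K))
E
```

```text
top rack 2585 (np.float64(45037.5081660786), np.float64(11.25), array([628.67860219, 234.59367421]), array([147.20559621, 305.94970113]))
top unwinder 1909 (np.float64(34439.534001068445), np.float64(14.0), array([ 537.69270007, -210.09456712]), array([140.6490835 , 244.86141781]))
top guideplate 91 [ 548.8 -235.3   72.2] dir -167.7 [ 2.8 20.7] [ 509. -248.   60.] [ 588. -226.   87.]
top endplate 123 [ 521.7 -106.7   64. ] dir -177.7 [ 9.8 29.7] [ 474. -153.   40.] [596. -85.  84.]
top rods 314 [ 533.5 -169.1   30.1] dir 166.0 [24.9 36.5] [ 482. -215.   26.] [ 609. -125.   34.]
top peg1 119 [559.9 299.2 129.3] dir -161.1 [ 5.9 21.1] [522. 286. 118.] [589. 329. 134.]
top peg2 86 [579.4 149.2 129. ] dir -170.1 [ 3.5 15.1] [551. 139. 122.] [605. 158. 134.]
knob ((556.6259155273438, -273.94549560546875), 14.995473861694336) 119
scene rack 5475 (np.float64(44884.24724032134), np.float64(9.75), array([628.23825345, 233.9278485 ]), array([146.53143642, 306.31138503]))
scene unwinder 1121 (np.float64(35277.06748320361), np.float64(14.250000000000002), array([ 539.51719738, -209.01786331]), array([144.48075682, 244.16447048]))
scene guideplate 155 [ 547.2 -235.9   69.8] dir -166.2 [ 2.  18.5] [ 512. -248.   60.] [ 582. -225.   82.]
scene endplate 401 [ 514.9 -106.5   58.8] dir -166.1 [ 1.6 22.3] [ 473. -120.   40.] [559. -94.  82.]
scene rods 138 [ 537.5 -186.1   29.4] dir 174.5 [18.1 38.7] [ 488. -215.   26.] [ 612. -127.   34.]
scene peg1 316 [560.7 302.4 127.4] dir -160.8 [ 6.3 23.6] [514. 287. 118.] [590. 330. 134.]
scene peg2 164 [574.4 150.3 127. ] dir -170.4 [ 2.6 18.1] [541. 140. 119.] [605. 159. 133.]
knob ((557.15673828125, -274.3663330078125), 15.48061466217041) 139
```

The pictures agree with the fits: the rack is on the left (wide roll at about crop (125,125), narrow at (265,115)). The unwinder is on the right, with its end plate on its left and the knob at crop (668,178). Now moving above the wide roll.

```bash
cat >> h.py <<'E'
def to(x,y,z,yaw):
    t=r.sense(); Rc=R.from_euler("xyz",t["tcp_rot"],degrees=True); Rt=R.from_euler("xyz",[180,0,yaw],degrees=True)
    d=Rc.inv().apply(np.array([x,y,z])-t["tool_pos"])/1000; w=(Rc.inv()*Rt).as_rotvec()
    print(np.r_[d,w].round(4).tolist(),"t",t["time"],t["tool_pos"].round(1),t["tcp_rot"].round(1))
E
python3 - <<'E'
from h import *
to(613,306.5,290,100)
s=r.snapshot("top"); o=r.outline_of(s,"wide_roll")[0]; W=pts(s,o["region"])
a=np.radians(10.2);C=np.array([628.5,234.2])
L=(W[:,:2]-C)@np.array([[np.cos(a),-np.sin(a)],[np.sin(a),np.cos(a)]])
for lo in(150,155,158):
    q=L[W[:,2]>lo]; print(lo,len(q),np.percentile(q,[3,97],axis=0).round(1))
E
```

```text
[0.6798, -0.6874, -0.0587, -0.0001, 0.0, -1.4095] t 1.15 [ 197.7 -566.5  231.3] [-180.     0.    19.2]
150 452 [[-25.7  45.8]
 [ 21.9 104.4]]
155 317 [[-25.4  52. ]
 [ 22.   97.1]]
158 213 [[-25.3  56.3]
 [ 21.9  93.2]]
```

```bash
python3 -m jog '[0.05,-0.05,-0.07,0,0,-0.15, 0.2,-0.2,-0.07,0,0,-0.5, 0.3,-0.3,-0.07,0,0,-0.8, 0.4,-0.4,-0.07,0,0,-1.1, 0.5,-0.5,-0.07,0,0,-1.3, 0.6,-0.6,-0.065,0,0,-1.41, 0.68,-0.687,-0.06,0,0,-1.41, 0.68,-0.687,-0.06,0,0,-1.41]' 0.5 40; python3 -c "
from h import *
to(613.5,307.5,290,100.2)"
```

```text
time: 2.25
tool_pos: [406.6, -130.7, 291.2]
tcp_rot: [179.9, 0.0, 100.3]
ft_force: [1.1, -0.9, -0.1]
finger_gap: 64.0
grip_force: 0.0
[0.3941, 0.282, 0.0012, 0.0011, 0.0008, 0.0019] t 2.25 [ 406.6 -130.7  291.2] [179.9   0.  100.3]
```

```bash
python3 -m jog '[0.394,0.282,0,0,0,0, 0.394,0.282,0,0,0,0, 0.394,0.282,0,0,0,0, 0.394,0.282,0,0,0,0, 0.394,0.282,0,0,0,0, 0.394,0.282,0,0,0,0, 0.394,0.282,0,0,0,0, 0.394,0.282,0,0,0,0]' ; python3 -m jog '[0.0,0,0,0,0,0, 0,0,0,0,0,0]'; python3 - <<'E'
from h import *
to(613.5,307.5,200,100.2)
s=r.snapshot("wrist"); save(s,"w1")
for t in("wide_roll","rack"):
  for o in r.outline_of(s,t)[:1]:
    W=pts(s,o["region"]); print(t,o["score"],len(W))
    if t=="wide_roll":
        q=W[W[:,2]>155]; print(len(q),cv2.minAreaRect(q[:,:2].astype(np.float32)),W[:,2].max())
    else:
        q=W[(W[:,2]>120)&(W[:,2]<150)]; print(len(q),q.mean(0))
E
```

```text
time: 3.25
tool_pos: [615.5, 307.1, 290.3]
tcp_rot: [-180.0, -0.0, 100.1]
ft_force: [1.0, -0.2, 0.3]
finger_gap: 64.2
grip_force: 0.0
time: 3.5
tool_pos: [615.0, 304.4, 290.4]
tcp_rot: [-180.0, 0.0, 100.0]
ft_force: [-0.7, -0.9, 0.4]
finger_gap: 64.2
grip_force: 0.0
[0.0034, -0.0008, 0.0904, -0.0007, 0.0005, -0.0027] t 3.5 [615.  304.4 290.4] [-180.    0.  100.]
wide_roll 0.85 4147
2049 ((614.00146484375, 306.5462646484375), (48.942955017089844, 46.776363372802734), 10.165266036987305) 163.02936369848072
rack 0.76 14258
2014 [602.36778024 234.20269777 129.24767144]
```

View pics/w1.png

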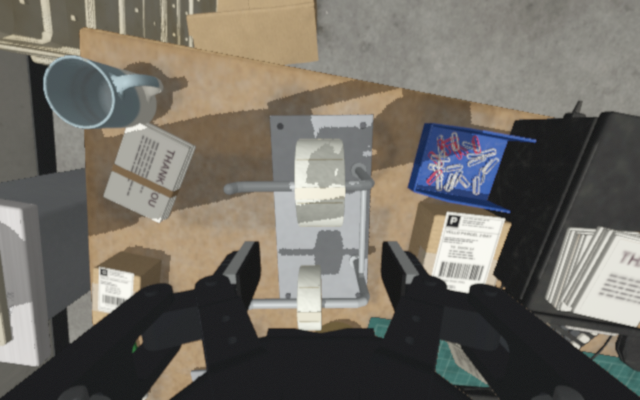

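The wide roll is at about (320,180) in the wrist picture with its peg running left. The network's fit gives (614,307) and yaw 10.2, matching the earlier value. Descending.

```bash
python3 -m jog '[0.003,-0.001,0.04,0,0,-0.003, 0.003,-0.001,0.08,0,0,-0.003, 0.003,-0.001,0.11,0,0,-0.003, 0.003,-0.001,0.13,0,0,-0.003, 0.003,-0.001,0.145,0,0,-0.003, 0.003,-0.001,0.155,0,0,-0.003, 0.003,-0.001,0.159,0,0,-0.003, 0.003,-0.001,0.159,0,0,-0.003]'; python3 -m jog '[0,0,0,0,0,0, 0,0,0,0,0,0]'; python3 - <<'E'
from h import *
to(613.8,307,131,100.2)
E
```

```text
time: 4.65
tool_pos: [613.8, 307.5, 132.2]
tcp_rot: [180.0, -0.0, 100.2]
ft_force: [-0.4, -0.2, -0.1]
finger_gap: 64.1
grip_force: 0.0
time: 4.9
tool_pos: [614.0, 307.5, 132.5]
tcp_rot: [179.9, -0.0, 100.2]
ft_force: [0.1, 0.0, 0.2]
finger_gap: 64.0
grip_force: 0.0
[-0.0005, -0.0003, 0.0015, 0.001, -0.0002, 0.0] t 4.9 [614.  307.5 132.5] [179.9  -0.  100.2]
```

```bash
python3 -m jog '[0,0,0,0,0,0, 0,0,0,0,0,0, 0,0,0,0,0,0, 0,0,0,0,0,0, 0,0,0,0,0,0, 0,0,0,0,0,0]' -1 45; python3 -m jog '[0,0,-0.005,0,0,0, 0,0,-0.01,0,0,0, 0,0,-0.015,0,0,0, 0,0,-0.02,0,0,0, 0,0,-0.02,0,0,0, 0,0,-0.02,0,0,0]'; python3 - <<'E'
from h import *
s=r.snapshot("wrist"); save(s,"w2")
o=r.outline_of(s,"wide_roll")
if o:
    W=pts(s,o[0]["region"]); print(o[0]["score"],np.percentile(W,[2,50,99],axis=0).round())
t=r.sense(); R0=np.radians(10.2); p=t["tool_pos"]
to(p[0]-155*np.cos(R0),p[1]-155*np.sin(R0),p[2],100.2)
E
```

```text
time: 5.65
tool_pos: [614.0, 307.5, 132.4]
tcp_rot: [179.9, -0.0, 100.2]
ft_force: [2.2, 0.5, 4.9]
finger_gap: 49.4
grip_force: 48.0
time: 6.4
tool_pos: [613.5, 307.3, 151.7]
tcp_rot: [-180.0, 0.0, 100.2]
ft_force: [-0.2, 0.3, -1.9]
finger_gap: 49.3
grip_force: 47.4
0.85 [[585. 276. 135.]
 [611. 323. 174.]
 [639. 357. 181.]]
[0.0, -0.155, 0.0001, -0.0005, 0.0001, 0.0] t 6.5 [613.4 307.3 151.5] [-180.     0.   100.2]
```

View pics/w2.png

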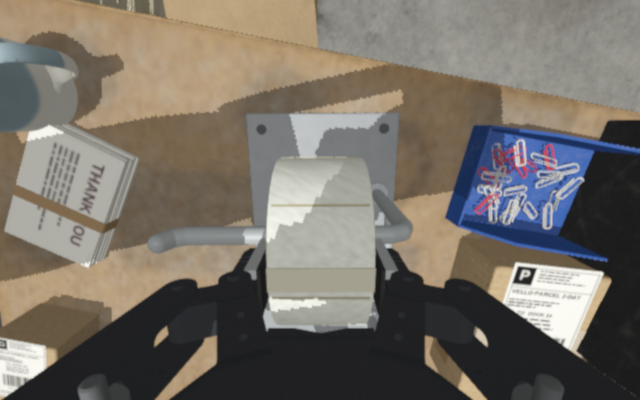

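The roll is gripped between the pads at about (320,250), and its top is at 181 mm, so it is lifted 20 mm. The peg tip at (160,243) is in line with the core, so I'm sliding the roll off towards the rack's -x.

```bash
python3 -m jog '[0,-0.015,0,0,0,0, 0,-0.035,0,0,0,0, 0,-0.055,0,0,0,0, 0,-0.08,0,0,0,0, 0,-0.105,0,0,0,0, 0,-0.13,0,0,0,0, 0,-0.15,0,0,0,0, 0,-0.16,0,0,0,0]';  python3 -m jog '[0,0,0,0,0,0, 0,0,-0.02,0,0,0, 0,0,-0.05,0,0,0, 0,0,-0.08,0,0,0, 0,0,-0.1,0,0,0, 0,0,-0.1,0,0,0]'; python3 - <<'E'
from h import *
a=np.radians(14.1); C=np.array([538.5,-209.5])
for l in((1,37.5),(0,0)): print(l,C+[l[0]*np.cos(a)-l[1]*np.sin(a),l[0]*np.sin(a)+l[1]*np.cos(a)])
to(530,-172.5,251,14.1)
E
```

```text
time: 7.5
tool_pos: [455.3, 278.9, 151.8]
tcp_rot: [-180.0, -0.0, 100.2]
ft_force: [-0.4, -0.6, -1.7]
finger_gap: 49.2
grip_force: 47.6
time: 8.25
tool_pos: [457.5, 279.5, 253.6]
tcp_rot: [179.8, -0.1, 100.2]
ft_force: [0.2, 0.8, -3.2]
finger_gap: 49.3
grip_force: 47.6
(1, 37.5) [ 530.33430907 -172.88618442]
(0, 0) [ 538.5 -209.5]
[-0.4577, -0.0086, 0.0021, 0.002, -0.0034, 1.5025] t 8.25 [457.5 279.5 253.6] [ 1.798e+02 -1.000e-01  1.002e+02]
```

```bash
python3 -m jog '[-0.03,0,0,0,0,0.1, -0.08,0,0,0,0,0.28, -0.14,0,0,0,0,0.46, -0.2,0,0,0,0,0.64, -0.26,0,0,0,0,0.82, -0.32,0,0,0,0,1.0, -0.375,-0.005,0,0,0,1.18, -0.42,-0.008,0,0,0,1.36]';  python3 -m jog '[0,0,0,0,0,0]';python3 - <<'E'
from h import *
to(530.3,-172.5,251,14.1)
E
```

```text
time: 9.25
tool_pos: [521.9, -137.9, 249.8]
tcp_rot: [-179.9, 0.1, 21.9]
ft_force: [0.7, -0.0, -2.0]
finger_gap: 49.4
grip_force: 47.7
time: 9.38
tool_pos: [521.8, -138.8, 249.6]
tcp_rot: [-179.9, 0.1, 21.9]
ft_force: [0.0, 0.9, -2.7]
finger_gap: 49.6
grip_force: 47.9
[-0.0047, 0.0345, -0.0014, -0.0011, 0.0027, 0.1366] t 9.375 [ 521.8 -138.8  249.6] [-1.799e+02  1.000e-01  2.190e+01]
```

```bash
python3 -m jog '[-0.002,0.01,-0.001,0,0,0.06, -0.004,0.025,-0.001,-0.001,0.002,0.137, -0.005,0.0345,-0.001,-0.001,0.002,0.137, -0.005,0.0345,-0.001,-0.001,0.002,0.137, -0.005,0.0345,-0.001,-0.001,0.002,0.137]'; python3 - <<'E'
from h import *
to(530.3,-172.5,251,14.1)
a=np.radians(14.1);C=np.array([538.5,-209.5]);M=np.array([[np.cos(a),-np.sin(a)],[np.sin(a),np.cos(a)]])
for cam in("wrist","scene"):
    s=r.snapshot(cam); save(s,cam+"3"); P=pts(s); L=np.c_[(P[:,:2]-C)@M,P[:,2]]
    x,y,z=L.T
    def st(n,m):
        q=L[m]; print(cam,n,len(q),*( (np.percentile(q,[3,50,97],axis=0).round(1)) if len(q) else []))
    st("rod+",(abs(x-32)<14)&(z>27)&(z<36)&(abs(y-37)<50)); st("rod-",(abs(x+32)<14)&(z>27)&(z<36)&(abs(y-37)<50))
    st("end",(z>70)&(z<88)&(y>90)&(y<120)&(abs(x)<60)); st("guide",(z>70)&(z<88)&(y>-45)&(y<-15)&(abs(x)<60)); st("knob",(z>96)&(z<108)&(y<-50)&(y>-95)&(abs(x)<30))
    st("roll",(z>185)&(z<285)&(abs(x)<55)&(y>8)&(y<70))
E
```

```text
time: 10.0
tool_pos: [531.0, -168.9, 252.4]
tcp_rot: [180.0, -0.1, 14.5]
ft_force: [-1.2, -0.0, -2.5]
finger_gap: 49.2
grip_force: 48.0
[-0.0015, 0.0033, 0.0014, 0.0002, -0.0016, 0.0074] t 10.0 [ 531.  -168.9  252.4] [ 1.80e+02 -1.00e-01  1.45e+01]
wrist rod+ 567 [ 32.8 -10.   27.2] [37.  37.7 30.5] [41.4 83.8 32.3]
wrist rod- 0
wrist end 238 [-21.1 100.5  71. ] [  7.9 102.5  79. ] [ 30.9 105.3  82.8]
wrist guide 292 [-24.6 -32.4  70.5] [  5.1 -29.3  78.3] [ 29.9 -27.5  82.4]
wrist knob 546 [ -9.5 -80.9  96.9] [  2.7 -68.2 101. ] [ 14.7 -56.7 102.5]
wrist roll 18071 [-25.1  16.7 242.1] [ 18.   40.8 275.4] [ 50.6  64.7 281.3]
scene rod+ 46 [ 28.8 -10.9  27.1] [34.8  9.5 29.7] [41.1 31.7 31.5]
scene rod- 78 [-35.5  -8.1  27.3] [-29.9  22.2  29.5] [-23.3  63.3  31.9]
scene end 83 [-20.7 101.2  70.7] [  3.4 105.4  74.8] [ 27.6 108.3  81.5]
scene guide 71 [-22.1 -31.5  70.5] [  1.4 -27.9  75.1] [ 28.  -24.6  81.2]
scene knob 52 [ -9.4 -79.2  96.3] [  2.1 -65.7  99.4] [ 14.1 -54.3 101.7]
scene roll 1460 [-44.2  19.8 191.1] [ -5.3  64.8 233.9] [ 45.   68.3 277.2]
```

View pics/wrist3.png

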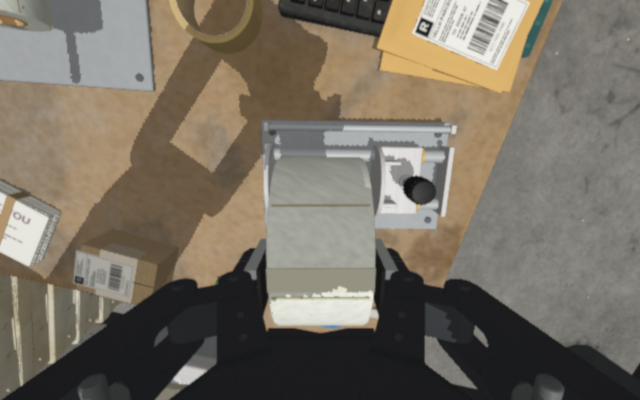

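The wrist picture shows the roll held at (320,240), above the unwinder between the end plate (left, 268) and the guide (right, 380), with the knob at (420,190). Rods and knob put the unwinder's centre line 2.5 mm farther in x; I'm correcting for that and lowering.

```bash
python3 -m jog '[0,0.003,0.03,0,0,0, 0,0.003,0.06,0,0,0, 0,0.003,0.085,0,0,0, 0,0.003,0.105,0,0,0, 0,0.003,0.12,0,0,0, 0,0.003,0.13,0,0,0, 0,0.003,0.13,0,0,0,0,0.003,0.13,0,0,0]'; python3 - <<'E'
from h import *
to(531.7,-172.0,97,14.1)
E
```

```text
time: 11.1
tool_pos: [532.7, -172.8, 123.7]
tcp_rot: [179.9, -0.2, 14.4]
ft_force: [0.4, 0.7, -2.1]
finger_gap: 49.3
grip_force: 48.0
[-0.0009, -0.0011, 0.0267, 0.0017, -0.0032, 0.0057] t 11.1 [ 532.7 -172.8  123.7] [179.9  -0.2  14.4]
```

```bash
python3 -m jog '[-0.001,-0.001,0.008,0.001,-0.002,0.005, -0.001,-0.001,0.016,0.001,-0.003,0.005, -0.001,-0.001,0.022,0.001,-0.003,0.005, -0.001,-0.001,0.026,0.001,-0.003,0.005, -0.001,-0.001,0.026,0.001,-0.003,0.005, -0.001,-0.001,0.026,0.001,-0.003,0.005]';  python3 -m jog '[0,0,0.001,0,0,0, 0,0,0.002,0,0,0, 0,0,0.002,0,0,0]'
```

```text
time: 11.85
tool_pos: [531.1, -171.9, 97.0]
tcp_rot: [180.0, 0.0, 14.1]
ft_force: [0.0, 0.1, -2.3]
finger_gap: 49.2
grip_force: 48.0
time: 12.22
tool_pos: [530.9, -171.8, 94.8]
tcp_rot: [-180.0, 0.1, 14.1]
ft_force: [-0.1, 0.5, -3.0]
finger_gap: 49.3
grip_force: 48.0
```

```bash
python3 -m jog '[0,0,0.0005,0,0,0, 0,0,0.001,0,0,0, 0,0,0.001,0,0,0]';  python3 -m jog '[0,0,0.0005,0,0,0, 0,0,0.001,0,0,0, 0,0,0.001,0,0,0]'
```

```text
time: 12.6
tool_pos: [530.9, -171.8, 93.7]
tcp_rot: [-180.0, 0.1, 14.1]
ft_force: [0.7, 0.1, -3.4]
finger_gap: 49.0
grip_force: 48.0
time: 12.98
tool_pos: [531.4, -171.9, 93.3]
tcp_rot: [180.0, 0.0, 14.1]
ft_force: [0.6, -0.1, 1.9]
finger_gap: 49.2
grip_force: 48.5
```

```bash
python3 -m jog '[0,0,0,0,0,0, 0,0,0,0,0,0, 0,0,0,0,0,0, 0,0,0,0,0,0]' 0.5 45;  python3 -m jog '[0,0,-0.02,0,0,0, 0,0,-0.06,0,0,0, 0,0,-0.11,0,0,0, 0,0,-0.16,0,0,0, 0,0,-0.17,0,0,0, 0,0,-0.17,0,0,0]'; python3 - <<'E'
from h import *
a=np.radians(14.1);C=np.array([538.5,-209.5]);M=np.array([[np.cos(a),-np.sin(a)],[np.sin(a),np.cos(a)]])
s=r.snapshot("wrist"); save(s,"w4"); P=pts(s); L=np.c_[(P[:,:2]-C)@M,P[:,2]]; x,y,z=L.T
def st(n,m):
    q=L[m]; print(n,len(q),*( (np.percentile(q,[3,50,97],axis=0).round(1)) if len(q) else []))
st("end",(z>70)&(z<88)&(y>90)&(y<120)&(abs(x)<60)); st("guide",(z>70)&(z<88)&(y>-45)&(y<-15)&(abs(x)<60)); st("knob",(z>96)&(z<108)&(y<-50)&(y>-95)&(abs(x)<30))
st("rolltop",(z>117)&(z<130)&(abs(x)<50)&(abs(y-38)<40))
to(556.5,-274,230,104.1)
E
```

```text
time: 13.48
tool_pos: [530.9, -171.8, 92.8]
tcp_rot: [-180.0, 0.1, 14.1]
ft_force: [-1.5, 0.6, 0.2]
finger_gap: 64.3
grip_force: 0.0
time: 14.22
tool_pos: [531.7, -172.1, 264.7]
tcp_rot: [179.9, -0.1, 14.1]
ft_force: [-0.3, 1.1, 0.1]
finger_gap: 63.9
grip_force: 0.0
end 254 [-23.8 100.5  70.6] [  5.3 102.2  78.2] [ 31.  105.2  82.7]
guide 253 [-24.9 -32.1  70.6] [  3.3 -29.2  78.2] [ 30.2 -27.5  82.4]
knob 505 [ -9.9 -80.7  96.7] [  2.7 -68.5 101. ] [ 14.5 -56.7 102.4]
rolltop 1566 [-14.9  14.8 117.2] [  3.7  37.7 119.8] [ 19.9  60.6 122.2]
[-0.0002, 0.1054, 0.0328, -0.0007, 0.0007, -1.5701] t 14.275 [ 531.  -171.8  262.8] [-1.80e+02  1.00e-01  1.41e+01]
```

View pics/w4.png

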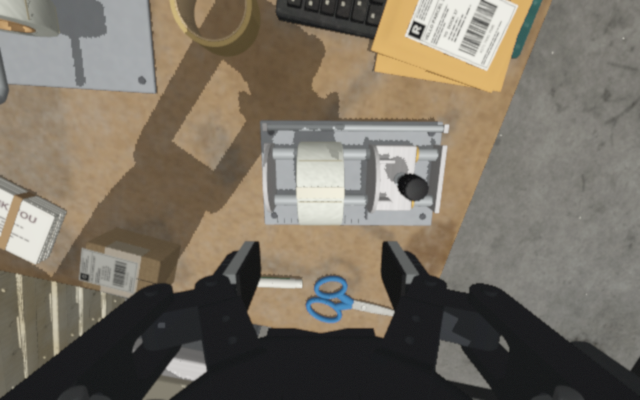

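The roll lies level on both rods at (320,180), clear of both plates, top at 122 mm. The knob is at (412,187). Going over it.

```bash
python3 -m jog '[0,0.02,0,0,0,-0.17, 0,0.04,0,0,0,-0.35, 0,0.06,0,0,0,-0.53, 0,0.08,0,0,0,-0.71, 0,0.1,0.01,0,0,-0.89, 0,0.106,0.02,0,0,-1.07, 0,0.107,0.03,0,0,-1.25, 0,0.107,0.033,0,0,-1.43]'; python3 -m jog '[0,0,0,0,0,-0.07, 0,0,0,0,0,-0.14, 0,0,0,0,0,-0.14, 0,0,0,0,0,-0.14]'; python3 - <<'E'
from h import *
to(557.6,-275.4,66,104.1)
E
```

```text
time: 15.28
tool_pos: [555.7, -274.9, 226.0]
tcp_rot: [-179.7, -0.2, 96.4]
ft_force: [-0.4, -0.4, -0.2]
finger_gap: 64.4
grip_force: 0.0
time: 15.78
tool_pos: [556.7, -275.3, 228.6]
tcp_rot: [-179.9, -0.1, 104.0]
ft_force: [0.5, 0.1, -0.4]
finger_gap: 64.1
grip_force: 0.0
[-0.0006, 0.0013, 0.1626, -0.0024, -0.0016, -0.0016] t 15.775 [ 556.7 -275.3  228.6] [-1.799e+02 -1.000e-01  1.040e+02]
```

```bash
python3 -m jog '[0,0.001,0.04,-0.002,-0.001,0, 0,0.001,0.08,-0.002,-0.001,0, 0,0.001,0.11,-0.002,-0.001,0, 0,0.001,0.135,-0.002,-0.001,0, 0,0.001,0.15,-0.002,-0.001,0, 0,0.001,0.16,-0.002,-0.001,0, 0,0.001,0.162,-0.002,-0.001,0, 0,0.001,0.162,-0.002,-0.001,0]'; python3 -m jog '[0,0,0,0,0,0, 0,0,0,0,0,0, 0,0,0,0,0,0, 0,0,0,0,0,0, 0,0,0,0,0,0, 0,0,0,0,0,0]' -1 30; python3 -c "
from h import *
to(557.6,-275.4,66,104.1)"
```

```text
time: 16.77
tool_pos: [558.5, -275.7, 68.6]
tcp_rot: [179.9, 0.1, 104.1]
ft_force: [0.3, -0.1, 0.3]
finger_gap: 64.4
grip_force: 0.0
time: 17.52
tool_pos: [557.1, -276.2, 68.8]
tcp_rot: [-180.0, 0.1, 104.1]
ft_force: [-8.7, -2.0, 7.3]
finger_gap: 27.2
grip_force: 29.9
[0.0006, 0.0007, 0.0028, -0.0008, 0.0014, -0.0005] t 17.525 [ 557.1 -276.2   68.8] [-1.800e+02  1.000e-01  1.041e+02]
```

```bash
python3 -m jog '[0.003,-0.001,0,0,0,0, 0.01,-0.001,0,0,0,0, 0.017,-0.001,0,0,0,0, 0.024,-0.001,0,0,0,0, 0.029,-0.001,0,0,0,0, 0.033,-0.001,0,0,0,0, 0.035,-0.001,0,0,0,0, 0.035,-0.001,0,0,0,0]'; python3 -m jog '[0.005,0,0,0,0,0, 0.01,0,0,0,0,0, 0.015,0,0,0,0,0, 0.02,0,0,0,0,0, 0.025,0,0,0,0,0, 0.03,0,0,0,0,0, 0.035,0,0,0,0,0, 0.035,0,0,0,0,0]';python3 -c "
from h import *
to(557.1,-276.2,68.8,104.1)"
```

```text
time: 18.52
tool_pos: [548.7, -241.9, 68.8]
tcp_rot: [179.9, 0.1, 104.1]
ft_force: [-3.8, -2.1, 6.4]
finger_gap: 27.3
grip_force: 30.1
time: 19.52
tool_pos: [540.4, -207.8, 68.8]
tcp_rot: [179.9, 0.1, 104.1]
ft_force: [-2.7, -2.4, 6.4]
finger_gap: 27.3
grip_force: 30.1
[-0.0704, -0.0005, 0.0002, 0.0019, 0.0022, 0.0001] t 19.525 [ 540.4 -207.8   68.8] [1.799e+02 1.000e-01 1.041e+02]
```

```bash
python3 - <<'E'
from h import *
a=np.radians(14.1);C=np.array([538.5,-209.5]);M=np.array([[np.cos(a),-np.sin(a)],[np.sin(a),np.cos(a)]])
for c in("wrist","scene"):
    s=r.snapshot(c); P=pts(s); L=np.c_[(P[:,:2]-C)@M,P[:,2]]; x,y,z=L.T
    for n,m in(("end",(z>70)&(z<81)&(y>97)&(y<120)&(abs(x)<60)),("rolltop",(z>112)&(z<128)&(abs(x)<50)&(y>30)&(y<120))):
        q=L[m]; print(c,n,len(q),*( (np.percentile(q,[3,50,97],axis=0).round(1)) if len(q) else []))
E
python3 -m jog '[0.002,0,0,0,0,0, 0.004,0,0,0,0,0, 0.006,0,0,0,0,0, 0.008,0,0,0,0,0, 0.008,0,0,0,0,0]'; python3 -m jog '[0.001,0,0,0,0,0, 0.002,0,0,0,0,0, 0.002,0,0,0,0,0]'
```

```text
wrist end 451 [-24.6 103.5  71.3] [ -0.7 104.6  78.6] [ 30.8 105.7  80.9]
wrist rolltop 26465 [-22.8  45.6 112.7] [  2.6  70.9 118.8] [ 28.2  91.5 121.9]
scene end 78 [-21.4 102.2  70.1] [  1.4 105.8  75. ] [ 27.7 108.2  80.7]
scene rolltop 269 [-21.6  46.1 112.5] [  1.3  73.6 117.3] [ 27.1  93.7 121.1]
time: 20.25
tool_pos: [538.7, -200.7, 68.8]
tcp_rot: [179.9, 0.2, 104.1]
ft_force: [-1.2, -5.1, 4.7]
finger_gap: 27.3
grip_force: 29.8
time: 20.62
tool_pos: [538.7, -200.6, 68.9]
tcp_rot: [179.8, 0.4, 104.1]
ft_force: [2.6, -14.4, -0.7]
finger_gap: 27.0
grip_force: 29.7
```

```bash
python3 -m jog '[0,0,0,0,0,0, 0,0,0,0,0,0, 0,0,0,0,0,0, 0,0,0,0,0,0]' 0.4 30;  python3 -m jog '[0,0,-0.02,0,0,0, 0,0,-0.06,0,0,0, -0.02,0,-0.11,0,0,0, -0.06,0,-0.16,0,0,0, -0.1,0,-0.19,0,0,0, -0.13,0,-0.2,0,0,0, -0.14,0,-0.2,0,0,0,-0.14,0,-0.2,0,0,0]'; python3 - <<'E'
from h import *
a=np.radians(14.1);C=np.array([538.5,-209.5]);M=np.array([[np.cos(a),-np.sin(a)],[np.sin(a),np.cos(a)]])
ims=[]
for c in("wrist","top","scene"):
    s=r.snapshot(c); P=pts(s); L=np.c_[(P[:,:2]-C)@M,P[:,2]]; x,y,z=L.T
    for n,m in(("end",(z>70)&(z<81)&(y>97)&(y<120)&(abs(x)<60)),("rolltop",(z>112)&(z<128)&(abs(x)<50)&(y>30)&(y<120)),("guide",(z>70)&(z<81)&(y>30)&(y<60)&(abs(x)<50)),("knob",(z>92)&(z<106)&(y<45)&(y>-40)&(abs(x)<25))):
        q=L[m]; print(c,n,len(q),*( (np.percentile(q,[3,50,97],axis=0).round(1)) if len(q) else []))
    q=P[(z>50)&(z<130)&(abs(x)<60)&(y>-50)&(y<120)]
    M3=cv2.Rodrigues(np.array(s["rvec"],float))[0]; cc=q@M3.T+np.array(s["tvec"]).ravel(); uv=cc@np.array(s["K"]).T; uv=uv[:,:2]/uv[:,2:]
    u,v=np.clip(uv.mean(0).astype(int)-[50,45],0,[540,310])
    ims.append(cv2.resize(cv2.cvtColor(s["pixels"],cv2.COLOR_RGB2BGR)[v:v+90,u:u+100],(266,240),interpolation=cv2.INTER_CUBIC))
cv2.imwrite("pics/fin.png",np.hstack(ims))
E
```

```text
time: 21.12
tool_pos: [537.5, -197.6, 67.6]
tcp_rot: [179.9, 0.0, 104.1]
ft_force: [-0.1, -0.4, 0.7]
finger_gap: 59.8
grip_force: 0.0
time: 22.12
tool_pos: [571.1, -333.5, 267.5]
tcp_rot: [180.0, -0.0, 104.1]
ft_force: [0.2, 0.2, 0.1]
finger_gap: 60.0
grip_force: 0.0
wrist end 0
wrist rolltop 1 [ 14.9  49.6 112.2] [ 14.9  49.6 112.2] [ 14.9  49.6 112.2]
wrist guide 565 [-42.2  44.4  70.7] [ 1.1 47.7 76.2] [45.3 50.8 80.8]
wrist knob 723 [-9.8 -5.3 96. ] [  2.2   6.6 100.9] [ 14.2  19.2 102.6]
top end 59 [-43.4 100.8  71.5] [ -6.2 104.4  76.5] [ 41.2 108.   80.7]
top rolltop 409 [-24.9  54.  112.4] [  2.2  78.6 118.5] [ 30.  101.4 124.4]
top guide 2 [-45.7  54.7  74.1] [-45.7  56.5  77.3] [-45.7  58.3  80.4]
top knob 94 [-9.8 -2.  93.4] [  2.6  10.7 100.7] [ 14.4  22.6 105.1]
scene end 158 [-42.3  98.2  70.3] [  0.7 102.6  75.6] [ 46.6 107.7  80.3]
scene rolltop 272 [-21.3  53.7 112.4] [  1.2  80.1 117.4] [ 27.1 101.7 120.9]
scene guide 5 [-46.2  55.6  70.4] [-45.7  57.5  75.7] [-45.   58.   79.9]
scene knob 50 [-10.7  -2.   94.2] [ 0.8  9.4 99.7] [ 14.4  18.4 101.6]
```

View pics/fin.png

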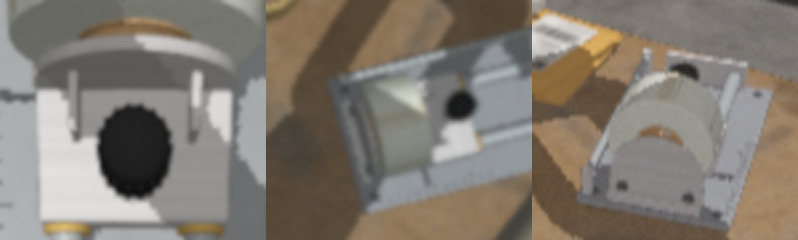

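The pictures show the roll between the plates, and the stop force (14 N) fits a closed gap. I'll take one close look from above to confirm contact on both sides.

```bash
python3 -m jog '[0.03,0,0,0,0,0.18, 0.06,0,0,0,0,0.36, 0.09,0,0,0,0,0.54, 0.11,0,0,0,0,0.72, 0.12,0,0,0,0,0.9, 0.13,0,0,0,0,1.08, 0.13,-0.02,0,0,0,1.26, 0.13,-0.04,0,0,0,1.44]'; python3 -m jog '[-0.03,0.01,0,0,0,0.12, -0.06,0.02,0,0,0,0.12, -0.06,-0.02,0,0,0,0.12, -0.06,-0.03,0,0,0,0.12, -0.06,-0.03,0,0,0,0.12]'; python3 - <<'E'
from h import *
a=np.radians(14.1);C=np.array([538.5,-209.5]);M=np.array([[np.cos(a),-np.sin(a)],[np.sin(a),np.cos(a)]])
s=r.snapshot("wrist"); P=pts(s); L=np.c_[(P[:,:2]-C)@M,P[:,2]]; x,y,z=L.T
for n,m in(("end",(z>70)&(z<84)&(y>97)&(y<120)&(abs(x)<60)),("rolltop",(z>112)&(z<128)&(abs(x)<50)&(y>30)&(y<120)),("guide",(z>70)&(z<84)&(y>30)&(y<60)&(abs(x)<50)),("knob",(z>92)&(z<106)&(y<45)&(y>-40)&(abs(x)<25))):
    q=L[m]; print(n,len(q),*( (np.percentile(q,[3,50,97],axis=0).round(1)) if len(q) else []))
o=r.outline_of(s,"unwinder"); b=np.array(o[0]["bbox"]).astype(int); print(b,r.sense()["tool_pos"])
im=cv2.cvtColor(s["pixels"],cv2.COLOR_RGB2BGR)[max(b[1]-5,0):b[3]+5,max(b[0]-5,0):b[2]+5]
f=min(780/im.shape[1],580/im.shape[0]); cv2.imwrite("pics/fin2.png",cv2.resize(im,None,fx=f,fy=f,interpolation=cv2.INTER_CUBIC))
E
```

```text
time: 23.28
tool_pos: [500.2, -215.9, 267.2]
tcp_rot: [180.0, -0.0, 21.4]
ft_force: [-0.4, -0.6, -0.5]
finger_gap: 60.0
grip_force: 0.0
time: 23.9
tool_pos: [434.2, -210.6, 267.7]
tcp_rot: [179.9, -0.1, 14.8]
ft_force: [-0.4, 0.6, -0.0]
finger_gap: 59.9
grip_force: 0.0
end 5 [-47.4  97.3  72. ] [-45.9  98.3  82.3] [-45.  100.3  83.1]
rolltop 3096 [-23.3  51.6 112.6] [  2.3  75.1 118.5] [ 28.1  98.7 122. ]
guide 342 [-45.3  45.2  70.3] [ 2.4 48.2 79.9] [42.5 51.1 83.5]
knob 644 [-10.6  -4.2  96.9] [  1.7   8.3 101. ] [ 14.1  20.4 102.5]
[246  29 447 157] [ 434.51046012 -211.46784219  267.63329978]
```

View pics/fin2.png

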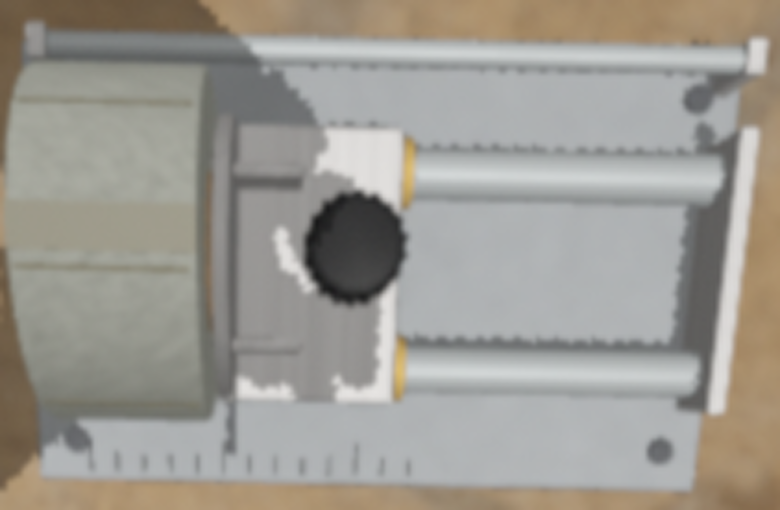

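```bash
python3 -c "
from bench import r
print(r.hand_in())"
```

```text
the job is handed in; nothing more can be done
None
```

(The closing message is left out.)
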